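Function test of a drive unit's emergency stop

ROBOT

A 6-joint arm with a two-finger parallel gripper is mounted at the origin on a cart in front of the work surface, level with it; the furniture and walls round the work are solid. World frame = base frame: x ahead of the robot, y to its left, z up, the work surface at z = 0. Lengths are in m, angles in rad, forces in N, time in s.
With the tool pointing down it reaches from about 0.425 to 0.95 m from the base axis. Payload 3.5 kg.
Tool frame: the origin (TCP) lies at the very end of the fingers, on their centre line; the grasp point (between the pads) lies env.grip_point_offset behind it (env.grip_point_offset is the distance from the TCP to the grasp point, in m); z points along the fingers, y is the line along which they close (so a half turn about z gives the same grasp; the last joint's range is limited). The gripper opens to 85 mm and grips with 20 to 120 N. Pads are 22 mm wide; open, the fingers measure 114 mm over their backs; the gripper's body (76 mm by 85 mm) begins 54 mm behind the grasp point. The pads swing forward as they close: fully open they stand 13 mm farther back than shut.
Start: joints at [1.13, 0.286, 1.577, -0, 1.279, -0.15], TCP at [0.193, 0.647, 0.209] pointing down, gripper open.
Joint ranges: [-2.77, 2.77], [-0.9, 2.22], [0.21, 2.48], [-1.53, 4.67], [0.24, 2.81], [-2.84, 2.84]. Speed limits (rad/s): [2.79, 2.79, 3.14, 3.14, 3.14, 3.14].

INTERFACE

Orientations are given as a unit quaternion [w, x, y, z].
In Python, from workcell import env gives the robot as it stands.
- The arm moves only by the tool arm_command, never from a script. Its argument "deltas" is a list that holds one entry, the list of rows, each a list of 5 numbers: the shift along the tool's x, y, z as a fraction of full scale, then the turn about the tool's z as a fraction of full scale, then the gripper command: -1 is shut, 1 is fully open, values between are in proportion. In form: [[[dx, dy, dz, twist, fingers], ...]]. A call has 1 to 5 rows; each row shifts and turns the commanded pose from where the row before left it, along the tool's axes as they then stand; what a row does not reach is not made up. Full scale, the value 1, is 0.08 m for a shift and pi rad for a turn. A row lasts 1/12 s, in which the tool goes at most 41.7 mm and 7.16 degrees, less where a joint would pass 70% of its speed; a pose out of reach is approached as far as the arm can. A call with a number of a shift or a turn outside -1 to 1 is refused whole. A call with a gripper value outside its range is refused whole. The fingers move at their own pace and stop on an object; "force" is the grip in N (left out, the last holds). Time passes only in rows, so rows that do not move let the fingers close. It gives the time, the measured TCP pose, the force, the opening and the grip force at its end, in the units of the state.
- env.get_state(): the state, without advancing time (a new reading comes with each control period).
- env.camera(name): name is "side" or "top" or "wrist"; returns a dict with "frame" (400x640x3 uint8, red, green, blue), "vertical_fov" (degrees; the focal length in pixels is half the picture's height over the tangent of half this angle, whatever the lens; pixels are square), "cx", "cy" (the principal point, pixels), "xyz" and "rotation" of the camera in the world. Camera axes: x right, y down, z forward; pixel columns grow to the right and rows downward; lengths in m; the calibration is good to about 2 mm. A picture is of the moment at which its call begins. There is no depth.
- env.close_job(): hands the job in; it is judged then, once.
The state is a dict: "t": time; "joints": joint angles; "qvel": joint speeds; "effort": joint torques, N m; "tcp_pos": TCP position; "tcp_rot": TCP orientation; "wrist_force": force on the tool from outside, world axes, zero at the start; "torque": the same for the moment, N m; "width": finger opening in m; "grasp_force": force on a finger pad.
Only numpy, scipy, OpenCV 4.12 (cv2) and the standard library are available. Lean on these libraries where they do the work, as an engineer would, in place of code of your own. Each camera call takes 0.05 s, during which the arm holds its last target. There are 200 camera calls.

TASK

Function-test the emergency stop of the gimbal drive unit: push the red mushroom button in until it latches, and take the hand off so that it is seen to stay in by itself; then twist it clockwise by its wings until it springs out again; then press the blue reset button fully and let go. Do it all with the fingertips, pushing gently and never pinching or gripping: leave the drive unit standing where it is, do not press the white start button, and leave the tools and parts around it alone.

Things in the scene. Friction and masses are not known exactly. Their poses are not given: they have to be found in the camera images.
- drive_unit: gimbal drive unit: loose low case on rubber feet, 124 (x) x 196 (y) x 66 high, 1.6 kg, grey below, white above, metal top plate. Origin: centre of its underside; x to its rear, y to its left, z up. On its top: red mushroom on a yellow plate at x 0, y +48; blue reset button at x -26, y -58; white start button at x +26, y -58; nothing else higher than 6 above the top
- stop_top (a point): centre of the top (flat to radius 11) of the red mushroom, on its upright turning axis, 39.7 above the top plate when out; moves with it. Head: round, 39 across, 17 high, with two opposite wings, 62 over their ends, each 16.5 wide with upright flat sides, 5 to 16 below this point. Beneath: stem 21 across in a black collar 37 across, 10.5 high above the top plate; yellow plate 75 across, 2 thick
- wing_near (a point): end of the front wing of the mushroom, 31 from its axis, 10 below the dome's top; moves with it. Untwisted, the wings point along the unit's x axis, this one to its front (-x). From radius 19.5 (dome's edge) to 31 only the wing is there. White arrows on the dome show the release direction, clockwise from above
- stop_plunger (a joint): how far the mushroom is pushed in, m: 0 out, 0.010 at its stop. Spring: 5 N to start, 8 N at the stop, and on the way a spring catch that adds up to 2 N (about 9 N in all; press with some 12 to 18 N). Past about 0.0085 the catch snaps over and the button then stays at about 0.008 by itself
- stop_head (a joint): twist of the mushroom, rad, 0 to 0.95, growing clockwise seen from above (the front wing moves to the unit's left, +y); a spring of 0.03 to 0.08 N m turns it back to 0. With the button latched in, a twist to about 0.55 frees the catch and the button springs out (go to 0.7 or 0.8); pressing one wing on its side at radius 25 takes about 3 to 5 N
- reset_button_top (a point): centre of the flat top of the blue reset button, 25 across, in a black housing 41 across and 13 high; the top stands 23 above the unit's top plate, 10 above its housing
- reset_button (a joint): how far the blue reset button is pressed, m: 0 out, 0.006 fully in (1.5 N to start, 5 N at the stop; springs back)
- start_button_top (a point): centre of the flat top of the white start button, of the same build as the blue one and 52 behind it; not to be pressed
- start_button (a joint): how far the white start button is pressed, m: 0 out, 0.006 fully in
- pliers: pliers with red handles, 76x150x14, lying to the right of the drive unit (bystander; origin at the centre of its underside)
- red_driver_1: screwdriver with black and red handle, 18x140x18, lying on its side behind the drive unit (bystander; origin at the centre of its underside)
- red_driver_2: screwdriver with dark blue and red handle, 17x120x17, lying on its side on the far right corner of the light blue mat (bystander; origin at the centre of its underside)
- cap_jar: small clear jar with cream filling, 44 across, 29 high, behind the drive unit (bystander; origin at the centre of its underside)
- tweezers: dark grey tweezers, 17x117x9, lying on the light blue mat, left of the drive unit (bystander; origin at the centre of its underside)

How it is judged:
On the way, in this order (a step that is already met when the one before it is completed fails the run):
1. the mushroom is pushed in, latched, and stays in with no finger on the drive unit (value of joint stop_plunger above 0.0065 m and contact force between the fingers and drive_unit below 0.2 N), for 0.2 s.
2. the mushroom is twisted and has sprung out again (value of joint stop_plunger below 0.0015 m), for 0.1 s.
3. the blue reset button is pressed fully (value of joint reset_button above 0.0045 m), for 0.05 s.
At the end, for the whole second after the job is handed in: the mushroom is out (within 1.5 mm) and turned back to rest (within 0.12 rad), both push buttons are out (within 1 mm), and the drive unit stands still and level within 20 mm of where it stood (value of joint stop_plunger below 0.0015 m and value of joint stop_head below 0.12 rad and value of joint each of reset_button, start_button below 0.001 m and distance of drive_unit from where it was at the start of the episode below 0.02 m and angle between drive_unit's own z axis and vertical below 0.05 rad and linear speed of drive_unit below 0.01 m/s); the robot touches nothing.
It fails at once if the drive unit is shoved by more than 20 mm, lifted or tipped (distance of drive_unit from where it was at the start of the episode above 0.02 m or height (world z) of drive_unit above 0.006 m or angle between drive_unit's own z axis and vertical above 0.06 rad).
It fails at once if the controls are pressed with more than 45 N, or the mushroom is gripped (more than 25 N on it) while it is turned (contact force between the fingers and drive_unit above 45 N or (value of joint stop_head above 0.15 rad and contact force between the fingers and drive_unit above 25 N)).
It fails at once if the blue reset button is pressed while the mushroom is in (value of joint reset_button above 0.003 m and value of joint stop_plunger above 0.004 m).
It fails at once if the white start button is pressed (value of joint start_button above 0.002 m).
It fails at once if a tool or part nearby is moved by more than 15 mm or lifted (distance of any of pliers, red_driver_1, red_driver_2, cap_jar, tweezers from where it was at the start of the episode above 0.015 m).
It also fails if it takes over 48 s, if anything falls off the work surface, if the arm or the gripper's body presses on something with over 40 N, if the wrist force passes 120 N, or if a joint passes its speed limit or range.

## Working session

There is one attempt and no reset: what is moved stays moved. The work goes in short steps, Python scripts to look and compute and a tool call to move; the robot and the scene stay as the last step left them, time stands still between calls to the robot, and variables do not carry over. Pictures are saved under pics/ and viewed, at most 10 in all, crops included, and the job is handed in when it is done.

Besides the shell and the picture viewer there is one more tool, called after "Emit:" as name(argument=value, ...), one argument or row to a line, values as JSON. arm_command: Moves the arm, as the interface text tells. Its arguments: {"type":"object","properties":{"deltas":{"type":"array"},"force":{"type":"number"}},"required":["deltas"]}

```bash
mkdir -p pics
cat > h.py <<'E'
import numpy as np, cv2
from workcell import env
def snap(n,f):
    c=env.camera(n); cv2.imwrite(f'pics/{f}.png',c['frame'][:,:,::-1]); np.savez(f'pics/{f}.npz',**c); return c
def K(c):
    f=200/np.tan(np.radians(float(c['vertical_fov']))/2); return f
def ray(c,u,v):
    d=np.array(c['rotation'])@np.array([(u-float(c['cx']))/K(c),(v-float(c['cy']))/K(c),1]); return np.array(c['xyz']),d
def atz(c,u,v,z):
    o,d=ray(c,u,v); return o+d*(z-o[2])/d[2]
def proj(c,p):
    q=np.array(c['rotation']).T@(np.array(p)-np.array(c['xyz'])); return q[:2]/q[2]*K(c)+[float(c['cx']),float(c['cy'])]
E
python3 - <<'E'
from h import *
for n in('top','side'):
    c=snap(n,n+'0'); print(n,c['xyz'],c['vertical_fov'],np.round(c['rotation'],3).tolist())
s=env.get_state(); print({k:np.round(v,3).tolist() for k,v in s.items()}, env.grip_point_offset)
E
```

```text
top [0.54775631 0.08409065 0.96995826] 52.712832456440985 [-0.02, 0.717, -0.696, 0.038]
side [0.53504748 0.83568057 0.45334332] 57.816165439046294 [0.023, -0.039, 0.847, -0.529]
{'t': 0.1, 'joints': [1.13, 0.287, 1.578, 0.0, 1.279, -0.15], 'qvel': [0.0, -0.002, -0.003, 0.001, 0.003, -0.001], 'effort': [0.001, -40.729, -29.37, -0.0, 0.003, 0.0], 'tcp_pos': [0.193, 0.646, 0.208], 'tcp_rot': [-0.0, 0.145, 0.989, -0.001], 'wrist_force': [-0.052, -0.891, -0.085], 'torque': [-0.064, -0.001, 0.016], 'grasp_force': 0.0, 'width': 0.085} 0.0187
```

View pics/top0.png

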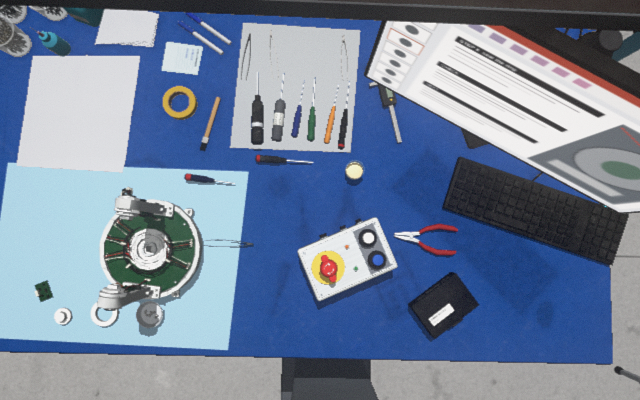

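View pics/side0.png

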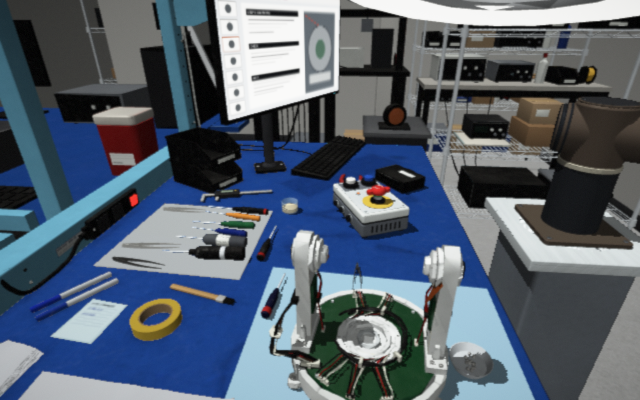

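Run:
```python
from h import *
c=dict(np.load('pics/top0.npz')); im=c['frame']
crop=im[200:320,280:420][:,:,::-1]; cv2.imwrite('pics/crop.png',cv2.resize(crop,None,fx=5,fy=5,interpolation=cv2.INTER_CUBIC))
h=cv2.cvtColor(im,cv2.COLOR_RGB2HSV).astype(int)
H,S,V=h[...,0],h[...,1],h[...,2]
m={'red':((H<6)|(H>174))&(S>150)&(V>90),'yel':(H>18)&(H<34)&(S>130)&(V>120)}
z={'red':.095,'yel':.068}
R=np.zeros_like(H,bool);R[235:300,300:352]=1
for k in m:
    y,x=np.nonzero(m[k]&R); print(k,len(x),x.mean(),y.mean(),atz(c,x.mean(),y.mean(),z[k]))
    if k=='red':
        w,v=np.linalg.eigh(np.cov(x,y)); print(w,v[:,1])
R[:]=0;R[248:275,362:392]=1
y,x=np.nonzero((H>100)&(H<125)&(S>150)&(V>120)&R);print('blue',len(x),x.mean(),y.mean(),atz(c,x.mean(),y.mean(),.089))
```

```text
Traceback (most recent call last):
  File "h.py", line 10, in atz
    o,d=ray(c,u,v); return o+d*(z-o[2])/d[2]
        ~~~^^^^^^^
  File "h.py", line 8, in ray
    d=np.array(c['rotation'])@np.array([(u-float(c['cx']))/K(c),(v-float(c['cy']))/K(c),1]); return np.array(c['xyz']),d
      ~~~~~~~~~~~~~~~~~~~~~~~^~~~~~~~~~~~~~~~~~~~~~~~~~~~~~~~~~~~~~~~~~~~~~~~~~~~~~~~~~~~~~
ValueError: matmul: Input operand 1 has a mismatch in its core dimension 0, with gufunc signature (n?,k),(k,m?)->(n?,m?) (size 3 is different from 4)
```

View pics/crop.png

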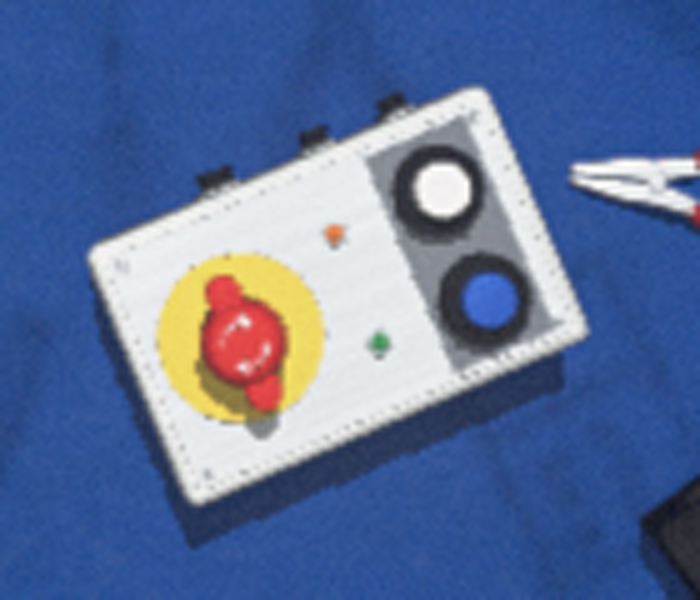

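```bash
cat > p.py <<'E'
import sys
s=open('h.py').read()
s=s.replace("from workcell import env","from workcell import env\nfrom scipy.spatial.transform import Rotation as Ro\ndef RM(c):\n    return Ro.from_quat(np.array(c['rotation'])[[1,2,3,0]]).as_matrix()")
s=s.replace("np.array(c['rotation'])@","RM(c)@").replace("np.array(c['rotation']).T","RM(c).T")
open('h.py','w').write(s)
E
python3 p.py
python3 - <<'E'
from h import *
c=dict(np.load('pics/top0.npz')); im=c['frame']
h=cv2.cvtColor(im,cv2.COLOR_RGB2HSV).astype(int)
H,S,V=h[...,0],h[...,1],h[...,2]
m={'red':((H<6)|(H>174))&(S>150)&(V>90),'yel':(H>18)&(H<34)&(S>130)&(V>120)}
z={'red':.098,'yel':.068}
R=np.zeros_like(H,bool);R[235:300,300:352]=1
for k in m:
    y,x=np.nonzero(m[k]&R); print(k,len(x),x.mean(),y.mean(),atz(c,x.mean(),y.mean(),z[k]))
(p)=[]
for (u,v,zz,n) in [(242,342,.097,'dome'),(222,292,.096,'wfar'),(265,392,.096,'wnear'),(491,299,.089,'blue'),(442,190,.089,'white'),(242,338,.068,'plate'),(92,250,.066,'c1'),(484,88,.066,'c2'),(587,332,.066,'c3'),(198,503,.066,'c4')]:
    q=atz(c,280+u/5-.4,200+v/5-.4,zz); print(n,q.round(4)); p.append(q)
b,w=p[3],p[4]; print('yaw bw',np.degrees(np.arctan2(*(w-b)[[1,0]])),np.linalg.norm(w-b))
P=np.array(p[6:]); print('c',P.mean(0))
for a,d in((1,0),(2,3)): q=P[d]-P[a]; print(np.degrees(np.arctan2(q[1],q[0]))-90,np.linalg.norm(q))
q=p[1]-p[2]; print(np.degrees(np.arctan2(q[1],q[0])))
# model fit
from scipy.optimize import least_squares
M=np.array([[26,-58,89],[-26,-58,89],[62,98,66],[62,-98,66],[-62,-98,66],[-62,98,66],[0,48,97]])/1000
uv=np.array([(280+u/5-.4,200+v/5-.4) for u,v in [(442,190),(491,299),(92,250),(484,88),(587,332),(198,503),(243,340)]])
def W(t,M):
    a=t[2];Rz=np.array([[np.cos(a),-np.sin(a),0],[np.sin(a),np.cos(a),0],[0,0,1]]);return M@Rz.T+[t[0],t[1],0]
f=lambda t:np.concatenate([proj(c,q)-o for q,o in zip(W(t,M),uv)])
r=least_squares(f,[P[:,0].mean(),P[:,1].mean(),.4]);print(r.x,np.degrees(r.x[2]),r.fun.round(1))
print('stop,near,reset',W(r.x,np.array([[0,48,105.7],[-31,48,95.7],[-26,-58,89]])/1000).round(4))
# side check
cs=dict(np.load('pics/side0.npz'))
for q in W(r.x,np.array([[0,48,105.7],[-26,-58,89]])/1000): print('side',proj(cs,q))
E
```

```text
red 240 328.31666666666666 268.04583333333335 [0.4756327  0.04177452 0.098     ]
yel 469 327.10234541577825 265.79744136460556 [0.47800832 0.04313719 0.068     ]
dome [0.4756 0.0424 0.097 ]
wfar [0.4966 0.0515 0.096 ]
wnear [0.4546 0.032  0.096 ]
blue [ 0.4962 -0.0657  0.089 ]
white [ 0.5428 -0.0435  0.089 ]
plate [0.475  0.0411 0.068 ]
c1 [0.5118 0.1087 0.066 ]
c2 [ 0.5888 -0.065   0.066 ]
c3 [ 0.4814 -0.1129  0.066 ]
c4 [0.4024 0.0585 0.066 ]
yaw bw 25.48915585425704 0.05159637628939328
c [ 0.49611705 -0.00267006  0.066     ]
23.915327161488705 0.1899957809559006
24.752413718190155 0.1886749130341804
24.9886480517304
[ 0.49604886 -0.00230556  0.42439106] 24.31581637991959 [ 0.4 -0.4  0.1 -0.  -1.7 -0.2  0.5 -1.8  1.9  0.7 -1.4  1.4  0.3  0.1]
stop,near,reset [[ 0.4763  0.0414  0.1057]
 [ 0.448   0.0287  0.0957]
 [ 0.4962 -0.0659  0.089 ]]
side [378.5453787  186.75475129]
side [368.75333876 175.94534319]
```

Emit:
arm_command(
  deltas=[
    [[0, 0, -0.2, 0.0388, -1], [0, 0, -0.2, 0.0388, -1], [0, 0, -0.2, 0.0388, -1], [0, 0, -0.2, 0.0388, -1], [0, 0, -0.2, 0.0388, -1]],
  ],
  force=30,
)

```text
t: 0.52
tcp_pos: [0.1933, 0.6463, 0.2888]
tcp_rot: [0.0, 0.438, 0.899, -0.001]
wrist_force: [0.0, -1.0, -0.5]
width: 0.0258
grasp_force: 0.0
```

Emit:
arm_command(
  deltas=[
    [[-0.2, 0, 0, 0.0388, -1], [-0.4, 0, 0, 0.0388, -1], [-0.45, 0, 0, 0, -1], [-0.45, 0, 0, 0, -1], [-0.45, 0, 0, 0, -1]],
  ],
)

```text
t: 0.93
tcp_pos: [0.2649, 0.5069, 0.288]
tcp_rot: [0.0, 0.541, 0.841, -0.001]
wrist_force: [0.0, -0.5, 0.0]
width: -0.0002
grasp_force: 0.0
```

Emit:
arm_command(
  deltas=[
    [[-0.45, 0, 0, 0, -1], [-0.45, 0, 0, 0, -1], [-0.45, 0, 0, 0, -1], [-0.45, 0, 0, 0, -1], [-0.45, 0, 0, 0, -1]],
  ],
)

```text
t: 1.35
tcp_pos: [0.3393, 0.3429, 0.2884]
tcp_rot: [-0.0, 0.541, 0.841, -0.0]
wrist_force: [0.8, 0.8, -0.6]
width: -0.0001
grasp_force: 0.0
```

Emit:
arm_command(
  deltas=[
    [[-0.45, 0, 0, 0, -1], [-0.45, 0, 0, 0, -1], [-0.45, 0, 0, 0, -1], [-0.3, 0, 0, 0, -1], [0, 0, 0, 0, -1]],
  ],
)

```text
t: 1.77
tcp_pos: [0.3952, 0.2211, 0.2884]
tcp_rot: [0.0, 0.543, 0.839, -0.001]
wrist_force: [-0.4, 1.0, 0.7]
width: -0.0002
grasp_force: 0.0
```

Emit:
arm_command(
  deltas=[
    [[-0.45, 0, 0.1, 0, -1], [-0.45, 0, 0.1, 0, -1], [-0.4, 0, 0.1, 0, -1], [-0.15, 0, 0.1, 0, -1], [0, 0, 0, 0, -1]],
  ],
)

```text
t: 2.18
tcp_pos: [0.4415, 0.1172, 0.2546]
tcp_rot: [-0.002, 0.543, 0.84, -0.001]
wrist_force: [-0.7, 1.0, -0.9]
width: -0.0003
grasp_force: 0.0
```

Run:
```python
from h import *
c=snap('wrist','w1'); print(c['xyz'],env.get_state()['tcp_pos'],c['vertical_fov'],RM(c).round(3))
for q in [[.4763,.0414,.1057],[.448,.0287,.0957],[.4962,-.0659,.089]]: print(proj(c,q))
```

```text
[0.4076997  0.19061776 0.41948176] [0.44138692 0.1184906  0.25552643] 61.74856350431062 [[ 0.912  0.39   0.126]
 [ 0.41  -0.865 -0.289]
 [-0.004  0.315 -0.949]]
[322.4124091  252.41251721]
[293.48966146 247.9598026 ]
[300.46483293 325.61245866]
```

View pics/w1.png

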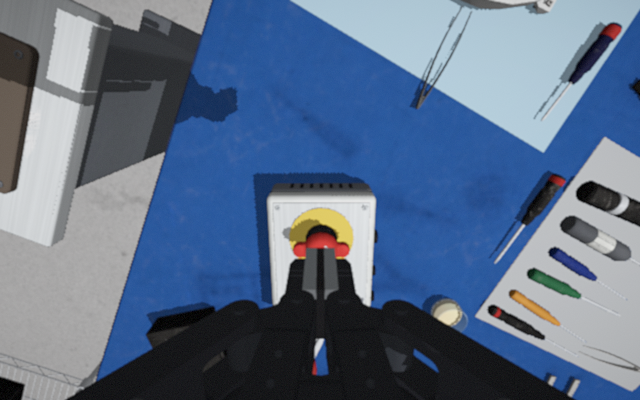

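Emit:
arm_command(
  deltas=[
    [[-0.4, 0, 0.3, 0, -1], [-0.4, 0, 0.3, 0, -1], [-0.26, 0, 0.4, 0, -1], [0, 0, 0.4, 0, -1], [0, 0, 0.2, 0, -1]],
  ],
)

```text
t: 2.65
tcp_pos: [0.4751, 0.0425, 0.1254]
tcp_rot: [-0.003, 0.542, 0.841, -0.001]
wrist_force: [-0.1, 0.4, -0.6]
width: 0.0001
grasp_force: 0.0
```

Emit:
arm_command(
  deltas=[
    [[0, 0, 0, 0, -1], [0, 0, 0, 0, -1], [0, 0, 0, 0, -1]],
  ],
)

```text
t: 2.9
tcp_pos: [0.4783, 0.0426, 0.1309]
tcp_rot: [0.001, 0.541, 0.841, 0.001]
wrist_force: [-0.4, -0.1, -1.0]
width: 0.0003
grasp_force: 0.0
```

Emit:
arm_command(
  deltas=[
    [[0, 0, 0.1, 0, -1], [0, 0, 0.1, 0, -1], [0, 0, 0.08, 0, -1], [0, 0, 0.04, 0, -1], [0, 0, 0, 0, -1]],
  ],
)

```text
t: 3.32
tcp_pos: [0.4762, 0.0418, 0.1022]
tcp_rot: [-0.001, 0.541, 0.841, -0.0]
wrist_force: [0.1, -0.3, -0.5]
width: -0.0002
grasp_force: 0.0
```

Emit:
arm_command(
  deltas=[
    [[0, 0, 0.02, 0, -1], [0, 0, 0.02, 0, -1], [0, 0, 0.02, 0, -1], [0, 0, 0, 0, -1], [0, 0, 0, 0, -1]],
  ],
)

```text
t: 3.73
tcp_pos: [0.4771, 0.0416, 0.0985]
tcp_rot: [0.0, 0.541, 0.841, 0.0]
wrist_force: [-0.3, 0.2, -0.5]
width: -0.0001
grasp_force: 0.0
```

Run:
```python
from h import *
c=snap('side','s1'); s=env.get_state(); print(s['tcp_pos'],s['wrist_force'],s['torque'])
print(proj(c,s['tcp_pos']), proj(c,[.4763,.0414,.1057]))
cv2.imwrite('pics/s1c.png',cv2.resize(c['frame'][120:250,310:440][:,:,::-1],None,fx=4.5,fy=4.5,interpolation=cv2.INTER_CUBIC))
```

```text
[0.47718528 0.04165848 0.09863164] [-0.21799256 -0.58953393 -0.33458268] [-0.03897752  0.02059098 -0.02556091]
[377.96560979 189.49629597] [378.53793289 186.74831185]
```

View pics/s1c.png

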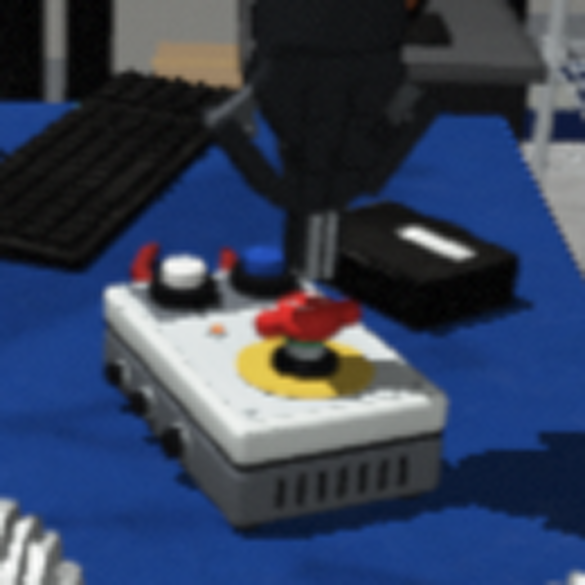

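Run:
```python
from h import *
c=dict(np.load('pics/s1.npz')); t=snap('top','t1')
a=cv2.resize(c['frame'][165:215,355:405][:,:,::-1],(400,400),interpolation=cv2.INTER_NEAREST)
b=cv2.resize(t['frame'][230:310,290:370][:,:,::-1],(400,400),interpolation=cv2.INTER_NEAREST)
print(proj(t,env.get_state()['tcp_pos']))
cv2.imwrite('pics/cmb.png',np.hstack([a,b]))
```

```text
[328.41509359 267.32675572]
```

View pics/cmb.png

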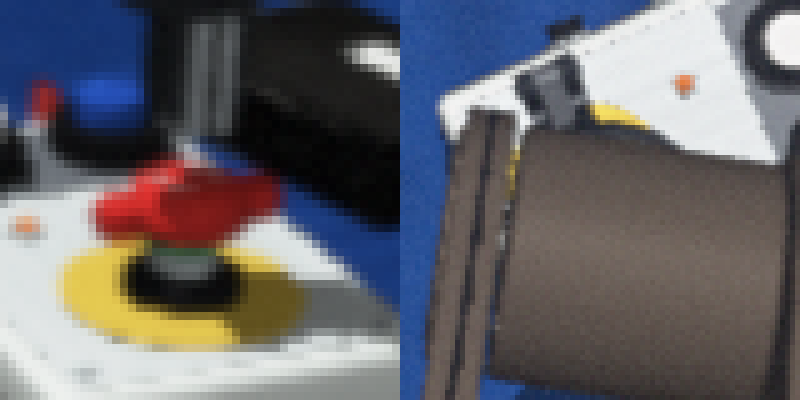

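Run:
```python
from h import *
w=dict(np.load('pics/w1.npz')); p=np.array([.44138,.11849,.25553])
for dz in(0,.01,.02,.03): print('w1',dz,proj(w,p+[0,0,dz]))
c=snap('wrist','w2'); s=env.get_state(); p=s['tcp_pos']; print(p,s['joints'],s['tcp_rot'],s['wrist_force'])
for dz in(0,.01,.02,.03): print('w2',dz,proj(c,np.array(p)+[0,0,dz]))
print('dome',proj(c,[.4763,.0414,.1057]))
a=cv2.resize(c['frame'][180:330,240:400][:,:,::-1],None,fx=4,fy=4,interpolation=cv2.INTER_NEAREST)
cv2.imwrite('pics/w2c.png',a)
```

```text
w1 0 [323.22104742 242.08799014]
w1 0.01 [323.32592917 250.69718581]
w1 0.02 [323.4431239  260.31708976]
w1 0.03 [323.57493511 271.13678478]
[0.4772004  0.04168136 0.0986822 ] [-1.25116809e-01 -2.65712552e-02  2.13892897e+00  2.44086353e-05
  1.02894366e+00 -5.51900971e-01] [1.26817761e-04 5.41325170e-01 8.40813320e-01 7.23699196e-05] [ 0.28300364 -0.82627173 -0.02036819]
w2 0 [322.5516823  243.31469622]
w2 0.01 [322.70024306 251.95174518]
w2 0.02 [322.86609625 261.59414437]
w2 0.03 [323.05244771 272.42827493]
dome [320.86814904 249.07921214]
```

View pics/w2c.png

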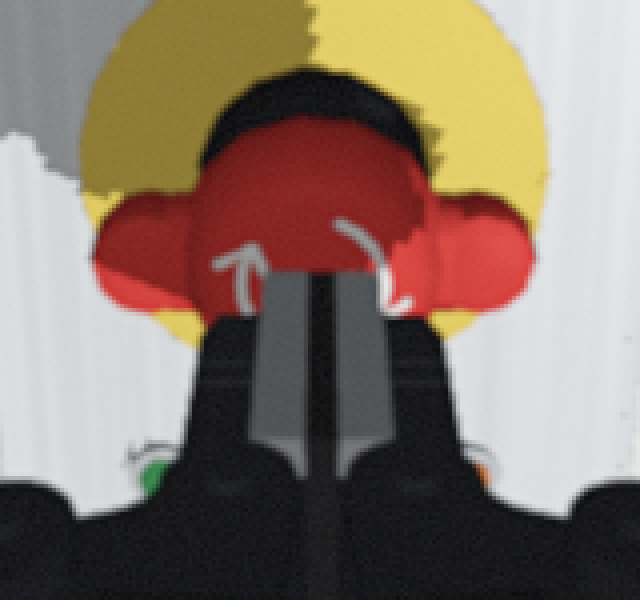

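Emit:
arm_command(
  deltas=[
    [[0, 0, 0.03, 0, -1], [0, 0, 0.03, 0, -1], [0, 0, 0, 0, -1], [0, 0, 0, 0, -1]],
  ],
)

```text
t: 4.22
tcp_pos: [0.4768, 0.0417, 0.0934]
tcp_rot: [-0.0, 0.541, 0.841, -0.0]
wrist_force: [0.4, 0.2, 0.3]
width: 0.0
grasp_force: 0.0
```

Emit:
arm_command(
  deltas=[
    [[0, 0, 0.03, 0, -1], [0, 0, 0.03, 0, -1], [0, 0, 0, 0, -1], [0, 0, 0, 0, -1]],
  ],
)

```text
t: 4.55
tcp_pos: [0.4769, 0.0417, 0.0887]
tcp_rot: [-0.0, 0.541, 0.841, -0.0]
wrist_force: [-0.3, -0.2, 0.2]
width: 0.0003
grasp_force: 0.0
```

Emit:
arm_command(
  deltas=[
    [[0, 0, 0.02, 0, -1], [0, 0, 0.02, 0, -1], [0, 0, 0, 0, -1], [0, 0, 0, 0, -1]],
  ],
)

```text
t: 4.88
tcp_pos: [0.477, 0.0417, 0.0856]
tcp_rot: [-0.0, 0.541, 0.841, -0.0]
wrist_force: [-0.4, -0.4, 0.2]
width: 0.0004
grasp_force: 0.0
```

Run:
```python
from h import *
c=snap('side','s2'); print(env.get_state()['tcp_pos'],env.get_state()['wrist_force'])
tt=snap('wrist','w3')
a=cv2.resize(c['frame'][165:215,355:405][:,:,::-1],(400,400),interpolation=cv2.INTER_NEAREST)
b=cv2.resize(tt['frame'][190:290,270:370][:,:,::-1],(400,400),interpolation=cv2.INTER_NEAREST)
cv2.imwrite('pics/cmb2.png',np.hstack([a,b]))
```

```text
[0.47707739 0.04169356 0.08569052] [-0.54823863  0.1340778   0.44856951]
```

View pics/cmb2.png

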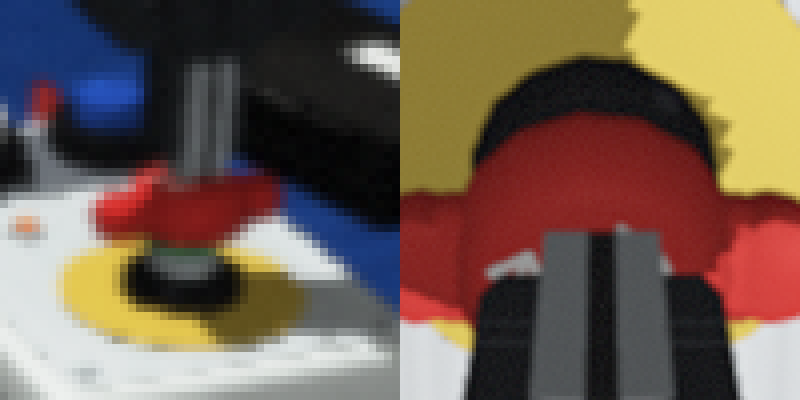

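Run:
```python
from h import *
a=dict(np.load('pics/s2.npz'));b=dict(np.load('pics/w3.npz'))
def tri(pa,pb):
    A=[];B=[]
    for c,p in((a,pa),(b,pb)):
        o,d=ray(c,*p);d/=np.linalg.norm(d);P=np.eye(3)-np.outer(d,d);A.append(P);B.append(P@o)
    return np.linalg.lstsq(np.vstack(A),np.hstack(B),rcond=None)
x,res,*_=tri((380.2,187.3),(320.3,248)); print('tip edge',x,res)
T=np.array([.47707,.04169,.08569]);ux=np.array([.911,.413]);uy=np.array([-.413,.911])
e=x-T;print('unit ax',e[:2]@ux,e[:2]@uy,e[2])
for q in ([.4763,.0414,.1057],): print(proj(a,q),proj(b,q))
s=env.get_state();print(s['joints'])
```

```text
tip edge [0.47268815 0.04869096 0.10756339] [8.11772532e-08]
unit ax -0.0011004693300368433 0.008187581649548827 0.021873394211904762
[378.53793289 186.74831185] [321.17209194 261.55719381]
[-1.25140340e-01 -6.82750199e-03  2.14669122e+00 -1.43864437e-05
  1.00173500e+00 -5.51851130e-01]
```

Emit:
arm_command(
  deltas=[
    [[0, 0, 0.02, 0, -1], [0, 0, 0.02, 0, -1], [0, 0, 0, 0, -1], [0, 0, 0, 0, -1]],
  ],
)

```text
t: 5.32
tcp_pos: [0.4774, 0.0417, 0.0831]
tcp_rot: [0.0, 0.541, 0.841, 0.0]
wrist_force: [-1.8, -0.8, 4.2]
width: -0.0001
grasp_force: 1.9
```

Emit:
arm_command(
  deltas=[
    [[0, 0, 0.02, 0, -1], [0, 0, 0.02, 0, -1], [0, 0, 0, 0, -1], [0, 0, 0, 0, -1]],
  ],
)

```text
t: 5.65
tcp_pos: [0.4775, 0.0417, 0.0803]
tcp_rot: [0.0, 0.541, 0.841, 0.0]
wrist_force: [-3.0, 0.6, 6.7]
width: 0.0003
grasp_force: 3.1
```

Emit:
arm_command(
  deltas=[
    [[0, 0, 0.02, 0, -1], [0, 0, 0.02, 0, -1], [0, 0, 0, 0, -1], [0, 0, 0, 0, -1]],
  ],
)

```text
t: 5.98
tcp_pos: [0.4773, 0.0417, 0.0762]
tcp_rot: [0.0, 0.541, 0.841, 0.0]
wrist_force: [0.3, -0.0, 1.5]
width: -0.0002
grasp_force: 0.3
```

Emit:
arm_command(
  deltas=[
    [[0, 0, 0.02, 0, -1], [0, 0, 0.02, 0, -1], [0, 0, 0, 0, -1], [0, 0, 0, 0, -1]],
  ],
)

```text
t: 6.32
tcp_pos: [0.4774, 0.0417, 0.0737]
tcp_rot: [0.0, 0.541, 0.841, -0.0]
wrist_force: [-2.1, -0.2, 7.2]
width: -0.0
grasp_force: 3.5
```

Emit:
arm_command(
  deltas=[
    [[0, 0, 0.02, 0, -1], [0, 0, 0.01, 0, -1], [0, 0, 0, 0, -1], [0, 0, 0, 0, -1]],
  ],
)

```text
t: 6.65
tcp_pos: [0.4775, 0.0417, 0.0731]
tcp_rot: [-0.0, 0.541, 0.841, -0.0]
wrist_force: [-6.9, 0.5, 15.7]
width: 0.0
grasp_force: 8.2
```

Emit:
arm_command(
  deltas=[
    [[0, 0, -0.1, 0, -1], [0, 0, -0.2, 0, -1], [0, 0, -0.2, 0, -1], [0, 0, -0.1, 0, -1], [0, 0, 0, 0, -1]],
  ],
)

```text
t: 7.07
tcp_pos: [0.4784, 0.0416, 0.1202]
tcp_rot: [0.002, 0.541, 0.841, 0.001]
wrist_force: [0.4, 0.3, 0.1]
width: -0.0003
grasp_force: 0.0
```

Run:
```python
from h import *
c=snap('side','s3'); s=env.get_state(); print(s['tcp_pos'],s['wrist_force'])
o=dict(np.load('pics/side0.npz'))
a=[cv2.resize(k['frame'][165:215,355:405][:,:,::-1],(400,400),interpolation=cv2.INTER_NEAREST) for k in(o,c)]
cv2.imwrite('pics/cmb3.png',np.hstack(a))
```

```text
[0.47754569 0.04161367 0.11890586] [-0.76802226 -0.52909865  0.36471969]
```

View pics/cmb3.png

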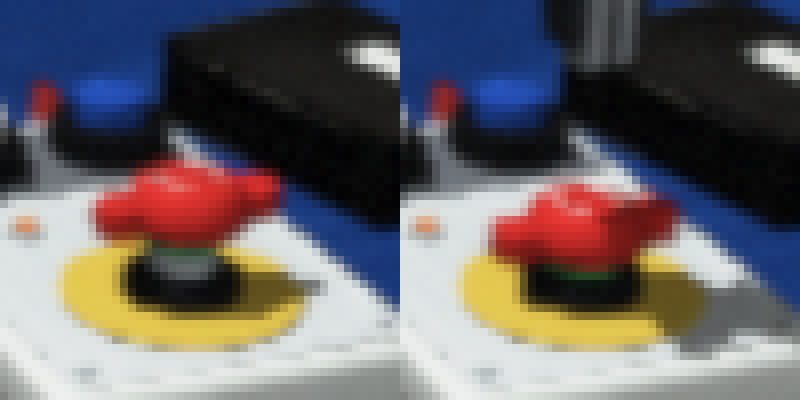

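Emit:
arm_command(
  deltas=[
    [[-0.16, -0.22, 0, 0, -1], [-0.17, -0.227, 0, 0, -1], [0, 0, 0.1, 0, -1], [0, 0, 0.2, 0, -1], [0, 0, 0.1, 0, -1]],
  ],
)

```text
t: 7.53
tcp_pos: [0.4538, 0.0031, 0.0838]
tcp_rot: [-0.002, 0.542, 0.841, -0.001]
wrist_force: [-1.0, 0.6, -0.0]
width: -0.0002
grasp_force: 0.0
```

Emit:
arm_command(
  deltas=[
    [[0, 0, 0.1, 0, -1], [0, 0, 0.1, 0, -1], [0, 0, 0.1, 0, -1], [0, 0, 0.08, 0, -1], [0, 0, 0, 0, -1]],
  ],
)

```text
t: 7.95
tcp_pos: [0.4544, 0.0033, 0.0545]
tcp_rot: [-0.001, 0.541, 0.841, -0.001]
wrist_force: [-0.5, -0.1, -0.3]
width: 0.0
grasp_force: 0.0
```

Emit:
arm_command(
  deltas=[
    [[0, 0, 0, 0, -1], [0, 0, 0, 0, -1]],
  ],
)

```text
t: 8.12
tcp_pos: [0.4559, 0.0029, 0.0565]
tcp_rot: [0.0, 0.541, 0.841, 0.0]
wrist_force: [0.3, 0.1, 1.2]
width: 0.0003
grasp_force: 0.0
```

Emit:
arm_command(
  deltas=[
    [[0.03, 0, 0, 0, -1], [0.03, 0, 0, 0, -1], [0.02, 0, 0, 0, -1], [0, 0, 0, 0, -1], [0, 0, 0, 0, -1]],
  ],
)

```text
t: 8.53
tcp_pos: [0.4529, 0.0088, 0.0563]
tcp_rot: [0.0, 0.541, 0.841, 0.0]
wrist_force: [-0.3, -0.1, -0.3]
width: 0.0001
grasp_force: 0.0
```

Emit:
arm_command(
  deltas=[
    [[0.02, 0, 0, 0, -1], [0.02, 0, 0, 0, -1], [0, 0, 0, 0, -1], [0, 0, 0, 0, -1]],
  ],
)

```text
t: 8.87
tcp_pos: [0.4518, 0.0112, 0.0563]
tcp_rot: [0.001, 0.541, 0.841, -0.0]
wrist_force: [0.2, -3.1, 0.5]
width: -0.0
grasp_force: 1.0
```

Emit:
arm_command(
  deltas=[
    [[0.045, -0.021, 0, 0.0318, -1], [0.045, -0.021, 0, 0.0318, -1], [0.045, -0.021, 0, 0.0318, -1], [0, 0, 0, 0, -1]],
  ],
)

```text
t: 9.2
tcp_pos: [0.4427, 0.0203, 0.056]
tcp_rot: [-0.0, 0.661, 0.75, -0.0]
wrist_force: [-1.3, -1.4, 0.9]
width: 0.0
grasp_force: 0.8
```

Emit:
arm_command(
  deltas=[
    [[0.045, -0.021, 0, 0.0318, -1], [0.045, -0.021, 0, 0.0318, -1], [0, 0, 0, 0, -1]],
  ],
)

```text
t: 9.45
tcp_pos: [0.439, 0.0271, 0.0561]
tcp_rot: [-0.0, 0.732, 0.681, -0.0]
wrist_force: [-1.8, -1.9, 1.0]
width: 0.0002
grasp_force: 1.2
```

Emit:
arm_command(
  deltas=[
    [[0.045, -0.021, 0, 0.0318, -1], [0.045, -0.021, 0, 0.0318, -1], [0, 0, 0, 0, -1], [0, 0, 0, 0, -1]],
  ],
)

```text
t: 9.78
tcp_pos: [0.4371, 0.0345, 0.0561]
tcp_rot: [0.0, 0.795, 0.607, -0.0]
wrist_force: [0.2, -2.4, 0.1]
width: 0.0
grasp_force: 1.1
```

Emit:
arm_command(
  deltas=[
    [[0.045, -0.021, 0, 0.0318, -1], [0, 0, 0, 0, -1], [0, 0, 0, 0, -1]],
  ],
)

```text
t: 10.03
tcp_pos: [0.4365, 0.0383, 0.0562]
tcp_rot: [0.0, 0.824, 0.566, 0.0]
wrist_force: [-0.4, -2.5, 0.2]
width: -0.0001
grasp_force: 1.1
```

```bash
cat >> h.py <<'E'
def redtop(c):
    h=cv2.cvtColor(c['frame'],cv2.COLOR_RGB2HSV).astype(int); m=((h[...,0]<7)|(h[...,0]>173))&(h[...,1]>140)&(h[...,2]>60)
    y,x=np.nonzero(m[175:205,364:396]); return np.bincount(y,minlength=30)[5:25], x.min()+364,x.max()+364
E
python3 - <<'E'
from h import *
for n in('side0','s3'): print(n,redtop(dict(np.load(f'pics/{n}.npz'))))
print(redtop(snap('side','s4')))
E
```

```text
side0 (array([ 0,  0,  0,  0,  0,  5, 11, 16, 18, 21, 21, 21, 19, 16,  9,  3,  0,
        0,  0,  0]), np.int64(367), np.int64(389))
s3 (array([ 0,  0,  0,  0,  0,  0,  0,  0,  2,  6, 15, 17, 20, 22, 21, 18, 17,
       14,  3,  0]), np.int64(367), np.int64(388))
(array([ 0,  0,  0,  0,  0,  3, 11, 16, 17, 21, 24, 22, 20, 18, 13,  1,  0,
        0,  0,  0]), np.int64(366), np.int64(390))
```

Emit:
arm_command(
  deltas=[
    [[-0.05, 0.024, 0, -0.0318, -1], [-0.05, 0.024, 0, -0.0318, -1], [-0.05, 0.024, 0, -0.0318, -1], [-0.05, 0.024, 0, -0.0318, -1], [-0.05, 0.024, 0, -0.0318, -1]],
  ],
)

```text
t: 10.5
tcp_pos: [0.4425, 0.0173, 0.0562]
tcp_rot: [-0.0, 0.658, 0.753, 0.0]
wrist_force: [0.6, -1.2, -0.5]
width: 0.0
grasp_force: 0.4
```

Emit:
arm_command(
  deltas=[
    [[-0.05, 0.024, 0, -0.0318, -1], [-0.05, 0.024, 0, -0.0318, -1], [-0.05, 0.024, 0, -0.0318, -1], [-0.1, 0, 0, 0, -1], [-0.1, 0, 0, 0, -1]],
  ],
)

```text
t: 10.92
tcp_pos: [0.4572, -0.0076, 0.056]
tcp_rot: [-0.0, 0.541, 0.841, 0.0]
wrist_force: [0.2, 0.2, 0.3]
width: -0.0001
grasp_force: 0.0
```

Emit:
arm_command(
  deltas=[
    [[0, 0, -0.2, 0, -1], [0, 0, -0.3, 0, -1], [0, 0, -0.2, 0, -1], [0, 0, 0, 0, -1], [0, 0, 0, 0, -1]],
  ],
)

```text
t: 11.33
tcp_pos: [0.4579, -0.0079, 0.1129]
tcp_rot: [0.001, 0.542, 0.841, 0.001]
wrist_force: [-0.2, 0.4, -1.0]
width: 0.0001
grasp_force: 0.0
```

Run:
```python
from h import *
print(redtop(snap('side','s5')))
s=env.get_state();print(s['tcp_pos'],s['tcp_rot'],s['wrist_force'])
w=snap('wrist','w5')
for q in [[.4763,.0414,.1057],[.448,.0287,.0957],[.4962,-.0659,.089],[.4962+.0474,-.0659+.0215,.089]]: print(proj(w,q))
cv2.imwrite('pics/w5v.png',w['frame'][:,:,::-1])
```

```text
(array([ 0,  0,  0,  0,  0,  5, 11, 18, 17, 21, 21, 21, 19, 16,  9,  3,  0,
        0,  0,  0]), np.int64(367), np.int64(389))
[ 0.45689821 -0.00762938  0.11162386] [-2.81136264e-04  5.41676471e-01  8.40587010e-01  3.03767647e-05] [ 0.14355978 -0.40592088  0.38756444]
[394.63989179 175.22762383]
[334.89908151 170.4922174 ]
[339.4762661  321.57435993]
[416.74511926 321.55352796]
```

View pics/w5v.png

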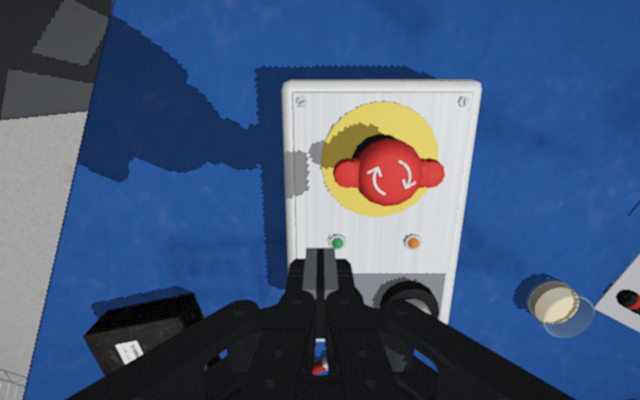

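Emit:
arm_command(
  deltas=[
    [[-0.3, 0.05, 0, 0, -1], [-0.3, 0.05, 0, 0, -1], [-0.266, 0.046, 0.1, 0, -1], [0, 0, 0.2, 0, -1], [0, 0, 0.1, 0, -1]],
  ],
)

```text
t: 11.85
tcp_pos: [0.4952, -0.0661, 0.0772]
tcp_rot: [-0.002, 0.542, 0.84, -0.0]
wrist_force: [-1.5, 1.2, -0.2]
width: -0.0002
grasp_force: 0.0
```

Emit:
arm_command(
  deltas=[
    [[0, 0, 0.05, 0, -1], [0, 0, 0, 0, -1], [0, 0, 0, 0, -1], [0, 0, 0, 0, -1]],
  ],
)

```text
t: 12.18
tcp_pos: [0.4965, -0.0654, 0.0765]
tcp_rot: [0.0, 0.541, 0.841, 0.0]
wrist_force: [0.7, 1.0, 0.3]
width: 0.0003
grasp_force: 0.0
```

Emit:
arm_command(
  deltas=[
    [[0, 0, 0.05, 0, -1], [0, 0, 0.05, 0, -1], [0, 0, 0.03, 0, -1], [0, 0, 0, 0, -1], [0, 0, 0, 0, -1]],
  ],
)

```text
t: 12.6
tcp_pos: [0.4965, -0.0656, 0.0659]
tcp_rot: [-0.0, 0.541, 0.841, 0.0]
wrist_force: [-0.0, 0.3, 1.4]
width: 0.0001
grasp_force: 0.9
```

Emit:
arm_command(
  deltas=[
    [[0, 0, 0.02, 0, -1], [0, 0, 0.02, 0, -1], [0, 0, 0, 0, -1], [0, 0, 0, 0, -1]],
  ],
)

```text
t: 12.93
tcp_pos: [0.4966, -0.0657, 0.0628]
tcp_rot: [0.0, 0.541, 0.841, 0.0]
wrist_force: [-0.3, 1.3, 4.2]
width: -0.0
grasp_force: 1.8
```

Emit:
arm_command(
  deltas=[
    [[0, 0, 0.015, 0, -1], [0, 0, 0.015, 0, -1], [0, 0, 0, 0, -1], [0, 0, 0, 0, -1]],
  ],
)

```text
t: 13.27
tcp_pos: [0.4967, -0.0657, 0.0606]
tcp_rot: [0.0, 0.541, 0.841, 0.0]
wrist_force: [-1.2, 1.7, 6.9]
width: 0.0
grasp_force: 3.1
```

Emit:
arm_command(
  deltas=[
    [[0, 0, 0.015, 0, -1], [0, 0, 0, 0, -1], [0, 0, 0, 0, -1]],
  ],
)

```text
t: 13.52
tcp_pos: [0.4967, -0.0657, 0.0605]
tcp_rot: [-0.0, 0.541, 0.841, -0.0]
wrist_force: [-5.0, 2.6, 11.8]
width: -0.0002
grasp_force: 6.1
```

Emit:
arm_command(
  deltas=[
    [[0, 0, -0.1, 0, -1], [0, 0, -0.3, 0, -1], [0, 0, -0.4, 0, -1], [0, 0, -0.3, 0, -1], [0, 0, -0.1, 0, -1]],
  ],
)

```text
t: 13.93
tcp_pos: [0.4986, -0.0667, 0.1587]
tcp_rot: [0.004, 0.541, 0.841, 0.001]
wrist_force: [0.9, -0.4, -0.2]
width: -0.0002
grasp_force: 0.0
```

Emit:
arm_command(
  deltas=[
    [[0, 0, 0, 0, -1], [0, 0, 0, 0, -1], [0, 0, 0, 0, -1]],
  ],
)

```text
t: 14.18
tcp_pos: [0.495, -0.0654, 0.1525]
tcp_rot: [-0.002, 0.541, 0.841, -0.001]
wrist_force: [-0.6, 0.9, -0.3]
width: -0.0002
grasp_force: 0.0
```

Run:
```python
from h import *
c=snap('side','s6'); print(redtop(c)); o=dict(np.load('pics/side0.npz'))
d=np.abs(c['frame'].astype(int)-o['frame'])[170:220,330:400].sum(2); print((d>120).sum())
s=env.get_state();print(s['tcp_pos'],s['wrist_force'],s['t'])
for k in(o,c):
    h=cv2.cvtColor(k['frame'],cv2.COLOR_RGB2HSV).astype(int);m=(h[...,0]>100)&(h[...,0]<125)&(h[...,1]>130)&(h[...,2]>130)
    y,x=np.nonzero(m[170:185,360:376]);print(len(x),x.mean(),y.mean())
```

```text
(array([ 0,  0,  0,  0,  0,  5, 11, 18, 18, 21, 21, 21, 19, 16,  9,  4,  0,
        0,  0,  0]), np.int64(367), np.int64(389))
0
[ 0.49497603 -0.06534053  0.15237554] [-0.1752363   0.84945644 -0.56895066] 14.2333
39 8.487179487179487 5.794871794871795
39 8.487179487179487 5.794871794871795
```

Everything is back at its starting look, the blue button hit its stop, and the hand is clear.

```bash
python3 -c "
from workcell import env
print(env.close_job())"
```

```text
the job is handed in; nothing more can be done
None
```

The job is handed in, but no verdict came back. The mushroom latched and stayed in with the hand off, sprang out on the twist, and the blue reset was pressed to its stop and let go; the last side picture matches the first around the drive unit.

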